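# Vent the pretreatment tank and take off its filler cap

## Task

Get the garment-pretreatment tank ready for refilling: vent it by pressing the blue, then the yellow, then the green key on the grey panel, one at a time and each fully down and let up again, and never the red key. Then unscrew the tank's blue cap, whose thread may be left- or right-handed, so try both ways; turn it until it is free, lift it straight up about 10 cm above its neck, and finish while still holding it there, upright and still in the gripper. Leave the other things on the table where they are.

Things in the scene. Friction and masses are not known exactly. Their poses are not given: they have to be found in the camera images.
- tank: fixed white plastic fluid tank, 130 (x) by 190 (y) by 90 mm high, bolted to the table; origin at the centre of its underside. On its top: the steel filler neck at (0,-40) mm, under the blue cap, and a low grey breather dome (56 mm across, 16 mm high, leave it) at (0,+50) mm
- neck (a point): centre of the top of the steel filler neck, 14 mm above the tank's top (104 mm above the table)
- cap: round blue screw cap on the filler neck, loose, 60 to 130 g; origin on its axis at the skirt's lower edge, 1 mm above the tank's top, z up. Skirt 56 mm across from 0 to 18 mm, above it a ribbed round grip 44 mm across from 18 to 46 mm; white stripe on top along the cap's +x. At the start its x is parallel to the tank's x. It does not rise while being turned
- cap_grip (a point): point on the cap's axis amid its grip, 32 mm above the cap's origin. Short thread of unknown, hidden hand: one way it turns 4 to 8 degrees and stops hard (fingers then slip round it); the other way it turns easily about 63 degrees (1.1 rad) to a stop, and from 50 degrees to that stop it lifts straight up and off; before that it is locked down with 1.5 mm play
- panel: fixed grey vent key panel lying flat, 135 by 135 by 30 mm high, with four round spring keys in a 2 by 2 square 60 mm apart; which colour is where changes; origin at its underside centre
- key_blue_top (a point): centre of the top of the blue key (32 mm across), 18 mm above the panel's top when up (48 mm above the table)
- key_blue (a joint): travel of the blue key: 0 up, 0.006 m fully down at 5 N (starts to move at 1.5 N); springs back; counts as pressed beyond 0.004
- key_yellow_top (a point): centre of the top of the yellow key (32 mm across), 18 mm above the panel's top when up (48 mm above the table)
- key_yellow (a joint): travel of the yellow key: 0 up, 0.006 m fully down at 5 N (starts to move at 1.5 N); springs back; counts as pressed beyond 0.004
- key_green_top (a point): centre of the top of the green key (32 mm across), 18 mm above the panel's top when up (48 mm above the table)
- key_green (a joint): travel of the green key: 0 up, 0.006 m fully down at 5 N (starts to move at 1.5 N); springs back; counts as pressed beyond 0.004
- key_red_top (a point): centre of the top of the red key (32 mm across), 18 mm above the panel's top when up (48 mm above the table)
- key_red (a joint): travel of the red key: 0 up, 0.006 m fully down at 5 N (starts to move at 1.5 N); springs back; counts as pressed beyond 0.004
- tape: bystander, loose: orange tape roll (ring), 56 mm across, 22 mm high, lying flat; origin at its underside centre
- ink: bystander, loose: small ink bottle with red label, 48 mm across, 110 mm high, upright; origin at its underside centre
- jar: bystander, loose: amber glass jar, 60 mm across, 70 mm high; origin at its underside centre
- mug: bystander, loose: blue ceramic mug, 76 mm across, 85 mm high; origin at its underside centre
- scraper: bystander, loose: spatula-like scraper lying flat along its own x; origin at its underside centre
- driver: bystander, loose: screwdriver lying flat along its own x; origin at its underside centre
Things that resemble listed ones, but are neither listed nor needed, are in the scene too. Leave any brown, pink or turquoise look-alike of the cap alone.

How it is judged:
By the outcome, as a careful person would: the job done as asked, in the order asked, and still so for the second after the job is handed in, while the arm keeps its last pose, push and grip.
It also fails if it takes over 61 s, if anything falls off the work surface, if the arm or the gripper's body presses on something with over 40 N, if the wrist force passes 120 N, or if a joint passes its speed limit or range.

## Robot

A 7-joint arm with a two-finger parallel gripper is mounted at the origin on the work surface. World frame = base frame: x ahead of the robot, y to its left, z up, the work surface at z = 0. Lengths are in m, angles in rad, forces in N, time in s.
With the tool pointing down it reaches from about 0.425 to 0.925 m from the base axis. Payload 6.8 kg.
Tool frame: the origin (TCP) lies on the mounting face of the last link; the fingertips stand 173 mm ahead of it and the grasp point (between the pads) lies 155 mm ahead of it; z points along the fingers, y is the line along which they close (so a half turn about z gives the same grasp; the last joint's range is limited). The gripper opens to 85 mm and grips with 20 to 120 N. Pads are 22 mm wide; open, the fingers measure 114 mm over their backs; the gripper's body (76 mm by 85 mm) begins 54 mm behind the grasp point. The pads swing forward as they close: fully open they stand 13 mm farther back than shut.
Start: joints at [-1.277, 0.477, 0.022, 1.555, -0.011, 1.109, -0.083], TCP at [0.264, 0.621, 0.405] pointing down, gripper open.
Joint ranges: [-2.96, 2.96], [-0.34, 2.1], [-1.41, 1.46], [0.24, 2.44], [-1.37, 4.51], [0.17, 1.92], [-2.96, 2.96]. Speed limits (rad/s): [2.39, 2.39, 3.14, 3.14, 3.14, 3.14, 3.14].

## Interface

Orientations are given as a unit quaternion [w, x, y, z].
In Python, from station import bot gives the robot as it stands. The module is installed in compiled form; this text tells all that it offers.
- The arm moves only by the shell command python3 -m pendant 'ROWS' [FORCE]. ROWS is JSON, a list of rows, each a list of 5 numbers: the finger opening in m, from 0 to 0.0854, then the shift along the tool's x, y, z in m, then the turn about the tool's z in degrees. In form: [[jaw, x, y, z, yaw], ...]. A call has 1 to 12 rows; each row shifts and turns the commanded pose from where the row before left it, along the tool's axes as they then stand; what a row does not reach is not made up. A row lasts 1/12 s, in which the tool goes at most 41.7 mm and 7.16 degrees, less where a joint would pass 70% of its speed; a pose out of reach is approached as far as the arm can. A call with a gripper value outside its range is refused whole. The fingers move at their own pace and stop on an object; FORCE is the grip in N (left out, the last holds). Time passes only in rows, so rows that do not move let the fingers close. It gives the time, the measured TCP pose, the force, the opening and the grip force at its end, in the units of the state.
- bot.get_obs(): the state, without advancing time (a new reading comes with each control period).
- bot.read_camera(name): name is "scene" or "top"; returns (picture, depth): 384x512x3 uint8, blue, green, red; 384x512 float32, m along the optical axis (not along the pixel's ray), 0 where there is no reading.
- bot.camera_model(name): a dict with "intrinsics" (3x3 intrinsics, pixels), "R" (3x3) and "t" (3): a world point X has camera coordinates R X + t. Camera axes: x right, y down, z forward; pixel columns grow to the right and rows downward; lengths in m; the calibration is good to about 2 mm. A picture is of the moment at which its call begins. camera_model takes no time and is no camera call.
- bot.hand_in(): hands the job in; it is judged then, once.
Trained networks look in the newest picture that a camera, given by its name, has taken for a name from the list of things; names that differ only in an ending like _2 or _b are one class to them, and where a whole thing is asked for, a point or a joint stands for the part that bears it (a point fixed in the world has none). Each returns a list of dicts, best first, with "score" (0 to 1); they miss things now and then, are a little off and sometimes report something else, mostly with a low value. They report only what shows in the picture. A call takes as long as a camera call. They do not tell look-alikes from the thing itself.
- bot.boxes_of(name, camera): "at" ([column, row] in pixels, amid what is visible of it).
- bot.trace(name, camera): "mask" (384x512 bool, what is visible of it) and "at" ([column, row] in pixels, amid what is visible of it).
- bot.pinpoint(name, camera): "at" ([column, row] in pixels: a listed point, or the origin of a listed thing).
The state is a dict: "t": time; "q": joint angles; "joint_vel": joint speeds; "joint_torque": joint torques, N m; "eef_pos": TCP position; "tool_rot": TCP orientation; "contact_force": force on the tool from outside, world axes, zero at the start; "torque": the same for the moment, N m; "gripper_width": opening from 0.0 (shut) to 1.0 (fully open); "grasp_force": force on a finger pad.
Only numpy, scipy, OpenCV 4.12 (cv2) and the standard library are available. Lean on these libraries where they do the work, as an engineer would, in place of code of your own. Each camera call takes 0.05 s, during which the arm holds its last target. There are 200 camera calls.

## Working session

There is one attempt and no reset: what is moved stays moved. The work goes in short steps, Python scripts to look and compute and a shell command to move; the robot and the scene stay as the last step left them, time stands still between calls to the robot, and variables do not carry over. Pictures are saved under pics/ and viewed, at most 10 in all, crops included, and the job is handed in when it is done.

```bash
mkdir -p pics; cat > h.py <<'E'
import numpy as np, cv2
from station import bot
def ray(cam,p):
    m=bot.camera_model(cam);K,R,t=[np.array(m[k],float) for k in("intrinsics","R","t")]
    d=R.T@np.linalg.inv(K)@np.array([p[0],p[1],1.]);return -R.T@t,d
def atz(cam,p,z):
    o,d=ray(cam,p);return o+d*(z-o[2])/d[2]
def tri(p1,p2,c1="scene",c2="top"):
    o1,d1=ray(c1,p1);o2,d2=ray(c2,p2)
    A=np.stack([d1,-d2],1);s=np.linalg.lstsq(A,o2-o1,rcond=None)[0]
    a=o1+s[0]*d1;b=o2+s[1]*d2;return (a+b)/2,np.linalg.norm(a-b)
def proj(cam,X):
    m=bot.camera_model(cam);c=np.array(m["R"])@X+np.array(m["t"]);u=np.array(m["intrinsics"])@c;return u[:2]/u[2]
E
python3 - <<'E'
from h import *
for c in("scene","top"):
    im,d=bot.read_camera(c);cv2.imwrite(f"pics/{c}0.png",im);np.save(f"{c}_d.npy",d)
    print(c,"cam at",ray(c,(256,192))[0].round(3))
    for n in["cap_grip","neck","cap","tank","panel","key_blue_top","key_yellow_top","key_green_top","key_red_top"]:
        print(n,[(np.round(r["at"]).astype(int).tolist(),round(float(r["score"]),2)) for r in bot.pinpoint(n,c)[:4]])
o=bot.get_obs();print(o["t"],o["eef_pos"],o["tool_rot"])
E
```

```text
scene cam at [ 1.215 -0.349  0.689]
cap_grip [([275, 175], 0.97), ([250, 228], 0.94), ([308, 230], 0.84), ([255, 176], 0.58)]
neck [([280, 177], 0.59), ([275, 174], 0.57)]
cap [([310, 239], 0.89), ([278, 182], 0.75), ([245, 236], 0.62), ([257, 186], 0.53)]
tank []
panel [([149, 254], 0.73), ([360, 220], 0.67)]
key_blue_top [([147, 250], 0.42)]
key_yellow_top [([165, 243], 0.55)]
key_green_top [([132, 238], 0.44), ([150, 229], 0.38)]
key_red_top [([149, 226], 0.62), ([151, 252], 0.29)]
top cam at [0.323 0.044 1.383]
cap_grip [([262, 180], 0.8), ([216, 191], 0.79), ([206, 247], 0.74), ([218, 148], 0.71)]
neck [([214, 194], 0.69)]
cap [([214, 199], 0.72), ([222, 148], 0.72), ([209, 246], 0.53)]
tank [([199, 193], 0.84)]
panel [([345, 209], 0.79)]
key_blue_top [([359, 193], 0.64)]
key_yellow_top [([335, 196], 0.58)]
key_green_top [([201, 195], 0.55), ([362, 214], 0.46)]
key_red_top [([344, 219], 0.55), ([315, 134], 0.5)]
1.0 [0.26398756 0.62125074 0.4047356 ] [-4.15792146e-06  1.99557435e-01  9.79886130e-01  4.12855908e-05]
```

View pics/scene0.png

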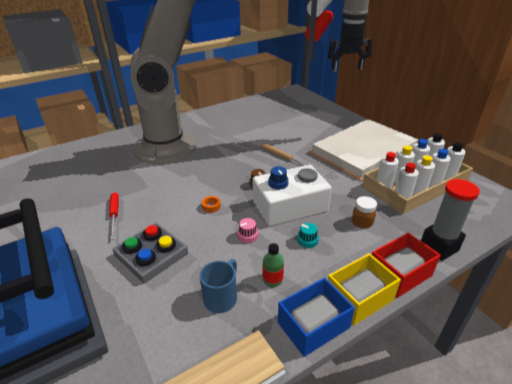

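View pics/top0.png

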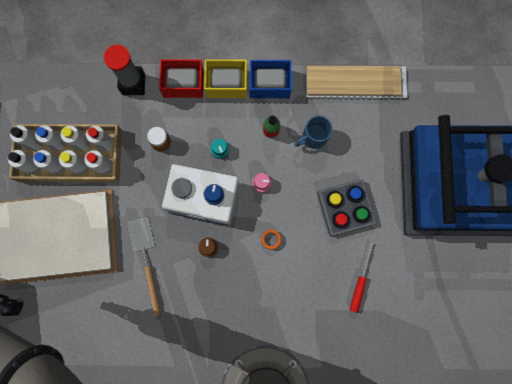

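Both pictures show the blue cap on the white tank: scene (278,177), top (214,194). Possible confusions for the cap are pink (248,230 / 262,182), turquoise (308,234 / 220,148), brown (257,177 / 207,246), the blue mug and the blue key. I choose the cap on the tank. Keys in scene/top are red (151,231)/(341,219), yellow (166,242)/(335,199), green (131,243)/(362,214) and blue (146,255)/(356,194).

```bash
cat > m.py <<'E'
from h import *
S={"red":(151,231),"yellow":(166,242),"green":(131,243),"blue":(146,255),"cap":(278,177)}
T={"red":(341,219),"yellow":(335,199),"green":(362,214),"blue":(356,194),"cap":(214,194)}
H={"red":(0,12),"yellow":(22,36),"green":(45,85),"blue":(100,130),"cap":(100,130)}
ims={c:cv2.imread(f"pics/{c}0.png") for c in("scene","top")}
def blob(c,n,p):
    h=cv2.cvtColor(ims[c],cv2.COLOR_BGR2HSV);lo,hi=H[n]
    m=cv2.inRange(h,(lo,110,40),(hi,255,255))
    if n=="red":m|=cv2.inRange(h,(170,110,40),(180,255,255))
    k,l,st,ce=cv2.connectedComponentsWithStats(m)
    i=min(range(1,k),key=lambda i:np.hypot(*(ce[i]-p))+(99 if st[i,4]<15 else 0))
    return ce[i],st[i]
for n in S:
    a,sa=blob("scene",n,S[n]);b,sb=blob("top",n,T[n])
    X,g=tri(a,b);print(n,a.round(1),sa[4],b.round(1),sb,"tri",X.round(4),"gap",round(g,4),"top@z",atz("top",b,.048 if n!="cap" else .13).round(4),"sc@.048",atz("scene",a,.048).round(4))
# depth point clouds: tank top edges & cap
d=np.load("top_d.npy");m=bot.camera_model("top");K,R,t=[np.array(m[k],float) for k in("intrinsics","R","t")]
v,u=np.mgrid[:384,:512];P=np.stack([(u-K[0,2])/K[0,0]*d,(v-K[1,2])/K[1,1]*d,d],-1)
W=(P-t)@R;np.save("W.npy",W)
r=W[155:230,155:245].reshape(-1,3)
tk=r[(r[:,2]>.08)&(r[:,2]<.1)];print("tank top",np.median(tk[:,2]),cv2.minAreaRect(tk[:,:2].astype(np.float32)))
gr=r[(r[:,2]>.12)];print("cap top",len(gr),np.median(gr[:,2]),gr.mean(0),cv2.minEnclosingCircle(gr[:,:2].astype(np.float32)))
r=W[175:245,310:385].reshape(-1,3);pk=r[(r[:,2]>.022)];print("panel",cv2.minAreaRect(pk[:,:2].astype(np.float32)))
a=cv2.resize(ims["top"][155:235,150:250],None,fx=4,fy=4,interpolation=3);b=cv2.resize(ims["scene"][150:230,230:330],None,fx=4,fy=4,interpolation=3)
cv2.imwrite("pics/crop.png",np.hstack([a,b]))
E
python3 m.py
```

```text
red [151.3 230.4] 134 [341.1 218.8] [335 213  13  13 134] tri [ 0.4721 -0.2099  0.0433] gap 0.0004 top@z [ 0.4715 -0.2092  0.048 ] sc@.048 [ 0.4777 -0.2108  0.048 ]
yellow [165.  241.2] 150 [335.  198.3] [329 192  13  13 134] tri [ 0.5298 -0.1941  0.0443] gap 0.0003 top@z [ 0.5293 -0.1934  0.048 ] sc@.048 [ 0.5337 -0.1951  0.048 ]
green [130.9 242.6] 132 [361.6 213.5] [356 208  13  12 122] tri [ 0.4876 -0.2679  0.0432] gap 0.0 top@z [ 0.4871 -0.2667  0.048 ] sc@.048 [ 0.4931 -0.2685  0.048 ]
blue [144.4 254.2] 160 [355.4 192.9] [349 187  14  13 130] tri [ 0.5457 -0.252   0.0443] gap 0.0004 top@z [ 0.5451 -0.251   0.048 ] sc@.048 [ 0.5494 -0.2527  0.048 ]
cap [278.1 178. ] 309 [213.5 194.6] [204 185  20  20 279] tri [0.5284 0.1444 0.107 ] gap 0.0011 top@z [0.5244 0.1422 0.13  ] sc@.048 [0.459 0.195 0.048]
tank top 0.09044974572309877 ((0.5382731556892395, 0.18404200673103333), (0.19010408222675323, 0.13053543865680695), 78.71855163574219)
cap top 264 0.13800268228545082 [0.50555311 0.1329948  0.2784809 ] ((0.4377298355102539, 0.09676527976989746), 0.12583360075950623)
panel ((0.4628264009952545, -0.11320491135120392), (0.1454126089811325, 0.3950444459915161), 21.280134201049805)
```

View pics/crop.png

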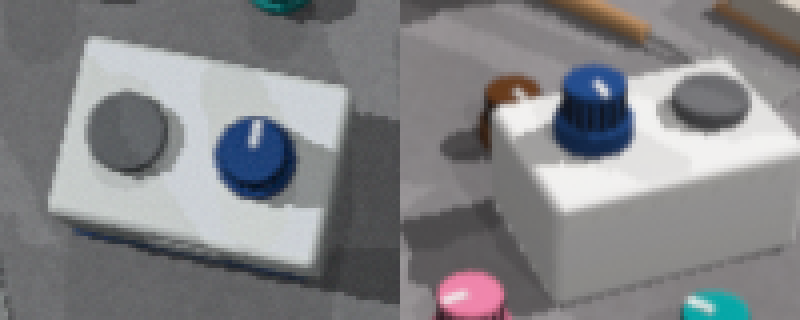

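The crop confirms the blue ribbed cap with the white stripe, sitting on the steel neck of the tank next to the grey dome. The measured heights agree with the text: tank top 0.090, cap top 0.138. I'll shut the gripper, then turn it to the tank's axis.

```bash
python3 -m pendant '[[0,0,0,0,7.1],[0,0,0,0,7.1],[0,0,0,0,7.1],[0,0,0,0,7.1],[0,0,0,0,7.1],[0,0,0,0,7.1],[0,0,0,0,7.1],[0,0,0,0,7.1],[0,0,0,0,7.1],[0,0,0,0,7.1],[0,0,0,0,7.1],[0,0,0,0,0]]' 40
cat > go.py <<'E'
import sys
from h import *
from scipy.spatial.transform import Rotation as Ro
o=bot.get_obs();q=np.array(o["tool_rot"]);R=Ro.from_quat(q[[1,2,3,0]]).as_matrix()
print("t",o["t"],"tcp",np.round(o["eef_pos"],4),"xyaw",np.degrees(np.arctan2(R[1,0],R[0,0])).round(2),"q",np.round(o["q"],2),"F",np.round(o["contact_force"],1),"M",np.round(o["torque"],2),"w",round(float(o["gripper_width"]),3),"gf",round(float(o["grasp_force"]),1))
if len(sys.argv)>3:
    X=np.array([float(a) for a in sys.argv[1:4]]);print("tool shift",(R.T@(X-o["eef_pos"])).round(4))
E
python3 go.py .545 -.251 .29
python3 - <<'E'
from h import *
W=np.load("W.npy")
r=W[180:208,198:230].reshape(-1,3);g=r[(r[:,2]>.134)&(r[:,2]<.145)];print(len(g),g.mean(0).round(4),cv2.minEnclosingCircle(g[:,:2].astype(np.float32)))
g=r[(r[:,2]>.1)];print(len(g),g.mean(0))
for n,(u,v) in dict(red=(341,219),yellow=(335,198),green=(362,213),blue=(355,193)).items():
    r=W[v-7:v+8,u-7:u+8].reshape(-1,3);g=r[(r[:,2]>.04)&(r[:,2]<.06)];print(n,len(g),g.mean(0).round(4))
E
```

```text
t: 2.0
eef_pos: [0.2637, 0.6214, 0.4046]
tool_rot: [0.0, 0.774, 0.634, 0.0]
contact_force: [-0.2, 0.5, -0.7]
gripper_width: -0.002
grasp_force: 0.0
t 2.0 tcp [0.2637 0.6214 0.4046] xyaw 78.65 q [-1.49  0.49  0.32  1.57 -0.17  1.11 -1.32] F [-0.2  0.5 -0.7] M [-0.01  0.01 -0.01] w -0.002 gf 0.0
tool shift [-0.7999  0.4475  0.1148]
203 [0.5296 0.1448 0.1381] ((0.5300851464271545, 0.14525188505649567), 0.022279882803559303)
346 [0.52186802 0.14079967 0.15750105]
red 181 [ 0.4708 -0.2074  0.0484]
yellow 188 [ 0.5293 -0.1924  0.0484]
green 178 [ 0.4877 -0.2661  0.0484]
blue 179 [ 0.5445 -0.2487  0.0484]
```

Cap axis is at (0.530, 0.145), top at 0.138; the keys are at z 0.048. Both fit the text, so I'm moving over the blue key.

```bash
python3 -m pendant '[[0,-0.033,0.0185,0,0],[0,-0.033,0.0185,0,0],[0,-0.033,0.0185,0,0],[0,-0.033,0.0185,0,0],[0,-0.033,0.0185,0,0],[0,-0.033,0.0185,0,0],[0,-0.033,0.0185,0,0],[0,-0.033,0.0185,0,0],[0,-0.033,0.0185,0,0],[0,-0.033,0.0185,0,0],[0,-0.033,0.0185,0,0],[0,-0.033,0.0185,0,0]]' >/dev/null; python3 go.py .5447 -.25 .25
```

```text
t 3.0 tcp [0.4056 0.188  0.4051] xyaw 79.14 q [-1.07  0.09  0.53  2.1  -0.05  0.96 -0.7 ] F [ 0.6  0.1 -0.3] M [ 0.03 -0.05 -0.02] w 0.001 gf 0.0
tool shift [-0.4041  0.219   0.1548]
```

```bash
python3 -m pendant '[[0,-0.036,0.02,0,0],[0,-0.036,0.02,0,0],[0,-0.036,0.02,0,0],[0,-0.036,0.02,0,0],[0,-0.036,0.02,0.01,0],[0,-0.036,0.02,0.015,0],[0,-0.036,0.02,0.015,0],[0,-0.036,0.02,0.015,0],[0,-0.036,0.019,0.015,0],[0,-0.036,0.019,0.015,0],[0,-0.03,0.014,0.015,0],[0,0,0,0,0]]' >/dev/null; python3 go.py .5447 -.25 .226
```

```text
t 4.0 tcp [ 0.5341 -0.2312  0.3063] xyaw 78.65 q [-0.2   0.52  0.67  1.91 -0.41  0.86  0.48] F [-0.7 -0.3  0.7] M [-0.01  0.06 -0.05] w 0.0 gf 0.0
tool shift [-0.0159  0.0142  0.0803]
```

```bash
python3 -m pendant '[[0,-0.008,0.007,0.01,0],[0,-0.008,0.007,0.02,0],[0,0,0,0.02,0],[0,0,0,0.02,0],[0,0,0,0.009,0],[0,0,0,0.003,0],[0,0,0,0.002,0],[0,0,0,0,0]]' >/dev/null; python3 go.py .5447 -.25 .215
```

```text
t 4.6667 tcp [ 0.5459 -0.2425  0.2248] xyaw 78.94 q [-0.11  0.65  0.57  1.91 -0.51  0.73  0.57] F [-0.9  0.6  2.2] M [ 0.14  0.29 -0.01] w -0.0 gf 0.9
tool shift [-0.0076  0.0003  0.0098]
```

```bash
python3 -m pendant '[[0,0,0,-0.005,0],[0,-0.0075,0,0,0],[0,0,0,0,0],[0,0,0,0,0]]' >/dev/null; python3 go.py .5447 -.25 .215; python3 -m pendant '[[0,0,0,0.004,0],[0,0,0,0.002,0],[0,0,0,0.002,0],[0,0,0,0,0]]' >/dev/null; python3 go.py .5447 -.25 .215
```

```text
t 5.0 tcp [ 0.5444 -0.2508  0.2301] xyaw 78.82 q [-0.1   0.64  0.58  1.9  -0.51  0.74  0.58] F [ 0.6 -0.6 -0.1] M [-0.03  0.03  0.07] w 0.0 gf 0.0
tool shift [0.0008 0.0001 0.0151]
t 5.3333 tcp [ 0.5447 -0.2501  0.2212] xyaw 78.88 q [-0.09  0.66  0.57  1.91 -0.51  0.73  0.58] F [ 0.6 -1.8  3.4] M [-0.19 -0.16 -0.03] w -0.001 gf 1.9
tool shift [ 0.0001 -0.      0.0062]
```

```bash
python3 -m pendant '[[0,0,0,0.002,0],[0,0,0,0.001,0],[0,0,0,0,0]]' ; python3 -m pendant '[[0,0,0,0.002,0],[0,0,0,0.001,0],[0,0,0,0,0]]'
```

```text
t: 5.58
eef_pos: [0.5447, -0.2502, 0.2194]
tool_rot: [0.0, 0.772, 0.635, 0.001]
contact_force: [-1.9, 1.4, 13.2]
gripper_width: -0.002
grasp_force: 6.6
t: 5.83
eef_pos: [0.5446, -0.2506, 0.2189]
tool_rot: [-0.0, 0.773, 0.635, 0.002]
contact_force: [-9.7, 6.2, 38.4]
gripper_width: 0.004
grasp_force: 19.1
```

Blue bottomed out. I'll lift and go to yellow.

```bash
python3 -m pendant '[[0,0,0,-0.01,0],[0,0,0,-0.02,0],[0,0.018,-0.009,0,0],[0,0.018,-0.009,0,0],[0,0.017,-0.008,0,0],[0,0,0,0,0]]' >/dev/null; python3 go.py .5293 -.193 .228
```

```text
t 6.3333 tcp [ 0.5283 -0.1887  0.2442] xyaw 79.12 q [-0.22  0.57  0.6   1.99 -0.48  0.73  0.49] F [-0.4  0.8  0.1] M [ 0.09 -0.02 -0.02] w 0.003 gf 0.0
tool shift [-0.0041  0.0018  0.0161]
```

```bash
python3 -m pendant '[[0,-0.004,0.002,0.01,0],[0,0,0,0.006,0],[0,0,0,0.004,0],[0,0,0,0.003,0],[0,0,0,0.002,0],[0,0,0,0.001,0],[0,0,0,0,0]]' >/dev/null; python3 go.py .5293 -.193 .218
```

```text
t 6.9167 tcp [ 0.5299 -0.1983  0.2195] xyaw 78.79 q [-0.18  0.62  0.57  1.99 -0.52  0.69  0.52] F [-2.6 -0.6  5.1] M [-0.19  0.49  0.03] w 0.001 gf 2.6
tool shift [ 0.0051 -0.0017  0.0015]
```

```bash
python3 -m pendant '[[0,0,0,0.002,0],[0,0,0,0.001,0],[0,0,0,0,0]]'; python3 go.py .4874 -.2664 .245
```

```text
t: 7.17
eef_pos: [0.5299, -0.1987, 0.219]
tool_rot: [-0.0, 0.773, 0.635, 0.001]
contact_force: [-9.7, 3.4, 32.7]
gripper_width: 0.001
grasp_force: 16.4
t 7.1667 tcp [ 0.5299 -0.1987  0.219 ] xyaw 78.77 q [-0.18  0.62  0.57  1.99 -0.52  0.68  0.52] F [-9.7  3.4 32.7] M [0.8  2.23 0.02] w 0.001 gf 16.4
tool shift [-0.0746 -0.0285 -0.0261]
```

```bash
python3 -m pendant '[[0,0,0,-0.01,0],[0,0,0,-0.02,0],[0,-0.02,-0.008,0,0],[0,-0.02,-0.008,0,0],[0,-0.02,-0.008,0,0],[0,-0.015,-0.005,0,0],[0,0,0,0,0],[0,0,0,0,0]]' >/dev/null; python3 go.py .4874 -.2664 .228
```

```text
t 7.8333 tcp [ 0.4869 -0.266   0.2462] xyaw 78.74 q [-0.07  0.56  0.6   2.   -0.48  0.72  0.63] F [-0.6  1.5 -0. ] M [-0.01  0.02 -0.01] w 0.003 gf 0.0
tool shift [-0.0003  0.0005  0.0182]
```

```bash
python3 -m pendant '[[0,0,0,0.01,0],[0,0,0,0.007,0],[0,0,0,0.004,0],[0,0,0,0.003,0],[0,0,0,0.003,0],[0,0,0,0.001,0],[0,0,0,0,0]]'
```

```text
t: 8.42
eef_pos: [0.4878, -0.2642, 0.2193]
tool_rot: [-0.001, 0.772, 0.636, 0.001]
contact_force: [-4.3, 5.8, 18.3]
gripper_width: -0.001
grasp_force: 9.2
```

```bash
python3 -m pendant '[[0,0,0,0.001,0],[0,0,0,0.001,0],[0,0,0,0,0]]'
```

```text
t: 8.67
eef_pos: [0.4877, -0.2645, 0.2189]
tool_rot: [-0.001, 0.772, 0.635, 0.002]
contact_force: [-8.7, 11.6, 37.4]
gripper_width: 0.003
grasp_force: 18.8
```

All three keys are pressed. I'll lift, open the gripper and head for the cap.

```bash
python3 -m pendant '[[0,0,0,-0.015,0],[0,0,0,-0.03,0],[0,0,0,-0.035,0],[0.0854,0.02,0,-0.035,0],[0.0854,0.036,-0.003,-0.02,0],[0.0854,0.036,-0.003,0,0],[0.0854,0.036,-0.003,0,0],[0.0854,0.036,-0.003,0,0],[0.0854,0.036,-0.003,0,0],[0.0854,0.036,-0.003,0,0],[0.0854,0.036,-0.003,0,0],[0.0854,0,0,0,0]]' >/dev/null; python3 go.py .53 .145 .33
```

```text
t 9.6667 tcp [0.5201 0.0139 0.3506] xyaw 79.51 q [-0.71  0.34  0.7   2.01 -0.29  0.88 -0.04] F [0.3 0.4 0.8] M [ 0.04 -0.01  0.02] w 0.999 gf 0.0
tool shift [ 0.1306 -0.0141  0.021 ]
```

```bash
python3 -m pendant '[[0.0854,0.03,-0.003,0,0],[0.0854,0.03,-0.003,0,0],[0.0854,0.03,-0.003,0,0],[0.0854,0.03,-0.003,0,0],[0.0854,0.01,-0.002,0,0],[0.0854,0,0,0.01,0],[0.0854,0,0,0,0],[0.0854,0,0,0,0]]' >/dev/null; python3 go.py .53 .145 .285
python3 - <<'E'
from h import *
for c in("scene","top"):
    im,d=bot.read_camera(c);cv2.imwrite(f"pics/{c}1.png",im)
a=cv2.imread("pics/top1.png")[130:240,140:270];b=cv2.imread("pics/scene1.png")[100:210,210:340]
k=cv2.imread("pics/scene1.png")[210:290,100:200]
cv2.imwrite("pics/c1.png",cv2.resize(np.hstack([a,b]),None,fx=3,fy=3,interpolation=3))
E
```

```text
t 10.3333 tcp [0.5302 0.1342 0.3404] xyaw 78.76 q [-0.88  0.4   0.66  1.96 -0.31  0.89 -0.25] F [-0.2 -0.6  0.1] M [ 0.02  0.03 -0.06] w 1.003 gf 0.0
tool shift [ 0.0107 -0.0022  0.0554]
```

View pics/c1.png

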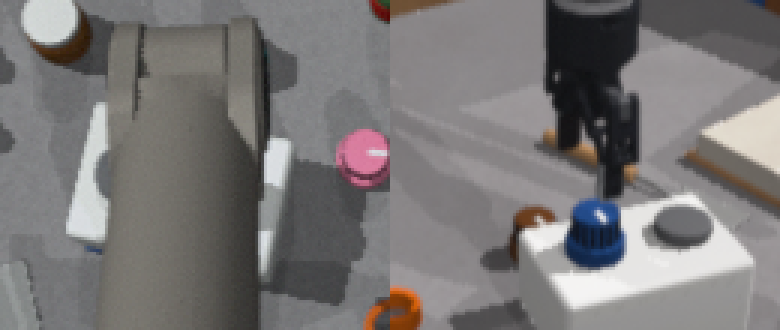

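The crop shows the open gripper above the tank and nothing in its way: cap at about (595,235), gripper right above and behind it. I'll correct the position and descend around the grip.

```bash
python3 -m pendant '[[0.0854,0.0107,-0.002,0,0],[0.0854,0,0,0,0],[0.0854,0,0,0.01,0],[0.0854,0,0,0.015,0],[0.0854,0,0,0.015,0],[0.0854,0,0,0.01,0],[0.0854,0,0,0.005,0],[0.0854,0,0,0,0],[0.0854,0,0,0,0]]' >/dev/null; python3 go.py .53 .145 .283
```

```text
t 11.1833 tcp [0.5308 0.1467 0.2863] xyaw 78.86 q [-0.85  0.48  0.61  1.99 -0.38  0.78 -0.22] F [ 0.  -0.5  0. ] M [-0.01  0.03  0.02] w 0.998 gf 0.0
tool shift [-0.0018 -0.0005  0.0033]
```

```bash
python3 -m pendant '[[0.0854,-0.0015,0,0.003,0],[0.03,0,0,0,0],[0.03,0,0,0,0],[0.03,0,0,0,0],[0.03,0,0,0,0],[0.03,0,0,0,0],[0.03,0,0,0,0],[0.03,0,0,0,0]]' 50 >/dev/null; python3 go.py .53 .145 .283
```

```text
t 11.85 tcp [0.5306 0.1454 0.2839] xyaw 78.88 q [-0.85  0.49  0.6   1.99 -0.39  0.78 -0.21] F [-1.1 -0.6  5.2] M [-0.04  0.28  0.02] w 0.503 gf 50.6
tool shift [-0.0006 -0.0005  0.0009]
```

Gripped at 43 mm. First I'll try about 18° counter-clockwise seen from above, which is negative yaw.

```bash
python3 -m pendant '[[0.03,0,0,0,-3],[0.03,0,0,0,-3],[0.03,0,0,0,-3],[0.03,0,0,0,0]]'>/dev/null; python3 go.py;  python3 -m pendant '[[0.03,0,0,0,-3],[0.03,0,0,0,-3],[0.03,0,0,0,-3],[0.03,0,0,0,0]]' >/dev/null; python3 go.py
```

```text
t 12.1833 tcp [0.5303 0.1453 0.2839] xyaw 87.86 q [-0.81  0.48  0.56  1.99 -0.36  0.77 -0.08] F [-3.2  0.3  6.2] M [ 0.14  0.63 -0.81] w 0.501 gf 50.9
t 12.5167 tcp [0.5298 0.1478 0.284 ] xyaw 96.99 q [-0.79  0.47  0.52  1.99 -0.33  0.77  0.05] F [-5.3  6.5  8.2] M [ 1.75  1.24 -0.76] w 0.498 gf 51.1
```

The torque saturates at 0.8 N·m and the fingers slip, so that way is the stop. Trying the other way.

```bash
python3 -m pendant '[[0.03,0,0,0,5],[0.03,0,0,0,5],[0.03,0,0,0,5],[0.03,0,0,0,5],[0.03,0,0,0,0]]'>/dev/null; python3 go.py .53 .145 .283;  python3 -m pendant '[[0.03,0,0,0,5],[0.03,0,0,0,5],[0.03,0,0,0,5],[0.03,0,0,0,5],[0.03,0,0,0,0]]' >/dev/null; python3 go.py .53 .145 .283
```

```text
t 12.9333 tcp [0.5302 0.1469 0.2838] xyaw 76.7 q [-0.85  0.49  0.61  1.99 -0.4   0.78 -0.24] F [-2.7  4.   6.6] M [0.89 0.75 0.01] w 0.502 gf 51.3
tool shift [-0.0019  0.0003  0.0008]
t 13.35 tcp [0.5311 0.1467 0.2839] xyaw 56.77 q [-0.92  0.51  0.7   2.   -0.47  0.79 -0.52] F [1.9 3.5 2.1] M [ 0.93 -0.33 -0.01] w 0.501 gf 51.0
tool shift [-0.002   0.      0.0009]
```

It turns freely clockwise, so the thread is left-handed. I'll continue to the stop.

```bash
python3 -m pendant '[[0.03,0,0,0,5],[0.03,0,0,0,5],[0.03,0,0,0,5],[0.03,0,0,0,5],[0.03,0,0,0,0]]'>/dev/null; python3 go.py .53 .145 .283;  python3 -m pendant '[[0.03,0,0,0,4],[0.03,0,0,0,3],[0.03,0,0,0,0]]' >/dev/null; python3 go.py .53 .145 .283
```

```text
t 13.7667 tcp [0.5315 0.1464 0.2839] xyaw 36.9 q [-0.98  0.55  0.8   2.   -0.54  0.81 -0.8 ] F [3.9 2.6 1. ] M [ 0.82 -0.89  0.02] w 0.497 gf 51.1
tool shift [-0.002   0.0002  0.0009]
t 14.0167 tcp [0.5317 0.1462 0.2839] xyaw 30.04 q [-1.    0.56  0.83  2.   -0.56  0.82 -0.9 ] F [5.8 2.4 0.6] M [ 0.79 -1.14  0.07] w 0.5 gf 51.0
tool shift [-0.002   0.0002  0.0009]
```

```bash
python3 -m pendant '[[0.03,-0.0015,0,0,0],[0.03,0,0,-0.002,0],[0.03,0,0,-0.002,0],[0.03,0,0,-0.002,0],[0.03,0,0,0,0]]'>/dev/null; python3 go.py .53 .145 .386
```

```text
t 14.4333 tcp [0.531  0.1457 0.29  ] xyaw 30.2 q [-1.01  0.55  0.84  2.   -0.55  0.83 -0.9 ] F [ 8.8  4.1 -3.1] M [ 0.97 -2.    0.1 ] w 0.5 gf 52.1
tool shift [-0.0006  0.0003 -0.096 ]
```

```bash
python3 -m pendant '[[0.03,0.002,0,0,0],[0.03,0.002,0,0,0],[0.03,0,0,0,0]]'>/dev/null; python3 go.py; python3 -m pendant '[[0.03,0,0,-0.004,0],[0.03,0,0,-0.004,0],[0.03,0,0,-0.004,0],[0.03,0,0,0,0]]'>/dev/null; python3 go.py .53 .145 .386
```

```text
t 14.6833 tcp [0.5326 0.1464 0.2891] xyaw 30.02 q [-1.01  0.56  0.84  1.99 -0.55  0.84 -0.9 ] F [ 1.7  0.4 -0.3] M [ 0.25 -0.58  0.03] w 0.501 gf 52.7
t 15.0167 tcp [0.5322 0.1463 0.3018] xyaw 29.88 q [-1.02  0.54  0.85  1.99 -0.54  0.86 -0.92] F [-0.2 -0.3 -0.8] M [-0.04 -0.    0.02] w 0.497 gf 52.5
tool shift [-0.0026 -0.     -0.0842]
```

Free; raise straight up.

```bash
python3 -m pendant '[[0.03,0,0,-0.01,0],[0.03,0,0,-0.015,0],[0.03,0,0,-0.015,0],[0.03,0,0,-0.015,0],[0.03,0,0,-0.015,0],[0.03,0,0,-0.012,0],[0.03,0,0,-0.006,0],[0.03,0,0,0,0],[0.03,0,0,0,0],[0.03,0,0,0,0],[0.03,0,0,0,0]]'>/dev/null; python3 go.py .5315 .1463 .39
python3 - <<'E'
from h import *
im,d=bot.read_camera("scene");cv2.imwrite("pics/s2.png",cv2.resize(im[60:290,90:350],None,fx=3,fy=2.6,interpolation=3))
E
```

```text
t 15.9333 tcp [0.5322 0.1467 0.3885] xyaw 29.88 q [-1.12  0.43  0.97  1.91 -0.41  1.02 -1.02] F [ 0.3 -0.6 -0.2] M [-0.01 -0.02 -0.01] w 0.497 gf 52.5
tool shift [-0.0008 -0.     -0.0015]
```

View pics/s2.png

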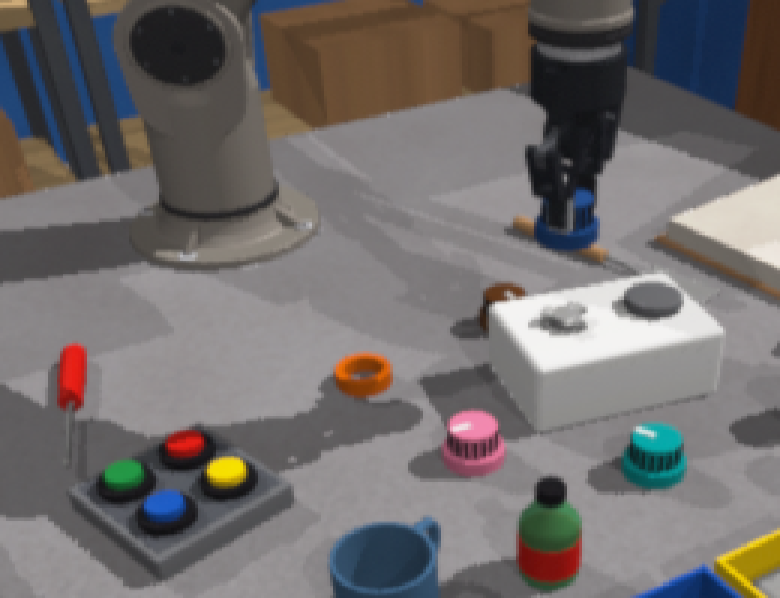

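The picture shows the cap upright in the gripper at about (568,222), above the bare steel neck at (563,315). All keys are up and the bystanders haven't moved.

```bash
python3 -c "
from station import bot
print(bot.hand_in())"
```

```text
the job is handed in; nothing more can be done
None
```

The job is handed in at about 16 s: blue, yellow and green were each pressed fully down and let up in order, red was not touched, and the left-handed cap came off clockwise and is held upright and still, raised about 10.5 cm straight above its neck.

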